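# Hold the square tube in the sawing board for the cut

## Task

Put the short leftover that lies on the sawing board into the scrap tray; then lay the long square tube on the board in its place, its end butted against the stop block and its side flat along the fence. Finish while holding it there for the saw, and do not let go: one firm slanting push that presses it down on the board and into the fence together, applied between the stop and the saw slot and well clear of the slot. Leave the other things on the bench alone.

Things in the scene. Friction and masses are not known exactly. Their poses are not given: they have to be found in the camera images.
- board: Wooden sawing board (bench hook) fixed to the bench: pale slab 150 (x) x 300 (y) x 18 thick. Origin: centre of its underside, on the bench. y runs along the fence, +x points at the fence (away from the robot, give or take its yaw). Its top is at z = +18 mm; the free area in front of the fence spans x = -75 to +53 mm.
- fence: Wooden fence fixed along the board's far edge, 22 (x) x 300 (y) x 34 tall; its top is 52 mm above the bench. Origin: centre of its underside, on the board's top; axes as the board's. The working face, towards the robot, is at x = -11 mm. A 3 mm saw slot cuts it across at y = -40 mm; a thin dark line on the board continues it.
- stop: Clamped length stop, fixed, on the slot's +y side, 95 to 130 mm from the slot (varies): dark block 50 (x) x 36 (y) x 36 tall on the board, touching the fence, with a steel strap hooked over the fence (top 41 above the board) and a thumb screw behind. Origin: centre of the block's underside, on the board's top; axes as the board's. The work butts against its face at y = -18 mm.
- tube: The workpiece: the long piece of square aluminium tube, 25 x 25 outside, 180 long, about 90 g, lying on the bench on one of its four alike sides. Origin: centre of its underside; x along its length.
- tube_center (a point): Centre point of the square tube's body (12.5 mm above its underside); x along its length.
- leftover: The leftover of the last cut: a 60 long piece of the same 25 x 25 square tube, about 30 g, lying on the board. Origin: centre of its underside; x along its length.
- leftover_center (a point): Centre point of the leftover (12.5 mm above its underside).
- tray: Scrap tray, an open grey metal box 160 (x) x 130 (y) x 55 tall, walls and floor 3 thick, fixed to the bench left or right of the board. Origin: centre of its underside. Only small scraps along its edges.
- hacksaw: Bystander, leave it alone: junior hacksaw lying flat, 260 x 70 x 16, black handle, thin steel bow frame.
- tape: Bystander, leave it alone: white roll of thread tape lying flat, outside diameter 54, 14 tall.
- screwdriver: Bystander, leave it alone: screwdriver lying flat.
- wrench: Bystander, leave it alone: steel adjustable wrench lying flat, about 215 x 40 x 13.
- cutter: Bystander, leave it alone: small screw-feed tube cutter lying flat, about 120 x 55 x 22.
- copper_tube: Bystander, leave it alone: round copper tube lying flat, 260 long, 12.7 diameter.
- union: Bystander, leave it alone: brass hexagonal tube union standing upright, 42 tall, 28 wide.
- marker: Bystander, leave it alone: marker pen lying flat, 128 long, 13 thick.

How it is judged:
By the outcome, as a careful person would: the job done as asked, in the order asked, and still so for the second after the job is handed in, while the arm keeps its last pose, push and grip.
It also fails if it takes over 64 s, if anything falls off the work surface, if the arm or the gripper's body presses on something with over 40 N, if the wrist force passes 120 N, or if a joint passes its speed limit or range.

## Robot

A 6-joint arm with a two-finger parallel gripper is mounted at the origin on the work surface. World frame = base frame: x ahead of the robot, y to its left, z up, the work surface at z = 0. Lengths are in mm, angles in rad, forces in N, time in s.
With the tool pointing down it reaches from about 275 to 1000 mm from the base axis. Payload 8.4 kg.
Tool frame: the origin (TCP) lies between the finger pads, 19 mm behind the fingertips; this is the grasp point; z points along the fingers, y is the line along which they close (so a half turn about z gives the same grasp; the last joint's range is limited). The gripper opens to 85 mm and grips with 20 to 120 N. Pads are 22 mm wide; open, the fingers measure 114 mm over their backs; the gripper's body (76 mm by 85 mm) begins 54 mm behind the grasp point. The pads swing forward as they close: fully open they stand 13 mm farther back than shut.
Start: joints at [1.302, 0.353, 1.633, -0, 1.155, -0.002], TCP at [164.777, 602.89, 249.981] pointing down, gripper open.
Joint ranges: [-2.63, 2.63], [-0.92, 2.1], [0.06, 2.66], [-1.3, 4.44], [0, 2.69], [-3.02, 3.02]. Speed limits (rad/s): [2.22, 2.22, 2.79, 3.14, 3.14, 3.14].

## Interface

Orientations are given as [roll, pitch, yaw] about the fixed x, y, z axes, in that order (R = Rz(yaw) Ry(pitch) Rx(roll)).
In Python, from rig import * gives the robot as it stands.
- The arm moves only by the shell command python3 -m creep 'ROWS' [FORCE]. ROWS is JSON, a list of rows, each an object of numbers: "x", "y", "z": the shift along the tool's x, y, z in mm; "rx", "ry", "rz": the turn, a rotation vector about the tool's x, y, z in rad; "hand": the finger opening in mm, from 0 to 85.4. A call has 1 to 20 rows; each row shifts and turns the commanded pose from where the row before left it, along the tool's axes as they then stand; what a row does not reach is not made up. A row lasts 1/8 s, in which the tool goes at most 62.5 mm and 10.7 degrees, less where a joint would pass 70% of its speed; a pose out of reach is approached as far as the arm can. A call with a gripper value outside its range is refused whole. The fingers move at their own pace and stop on an object; FORCE is the grip in N (left out, the last holds). Time passes only in rows, so rows that do not move let the fingers close. It gives the time, the measured TCP pose, the force, the opening and the grip force at its end, in the units of the state.
- sense(): the state, without advancing time (a new reading comes with each control period).
- grab_frame(name): name is "scene" or "top" or "wrist"; returns the picture (400x640x3 uint8, red, green, blue); there is no depth.
- get_calibration(name): a dict with "K" (3x3 intrinsics, pixels), "R" (3x3) and "t" (3): a world point X has camera coordinates R X + t. Camera axes: x right, y down, z forward; pixel columns grow to the right and rows downward; lengths in mm; the calibration is good to about 2 mm. The wrist camera is an equidistant fisheye: a pixel r from the principal point sees the ray r / f radians off the axis. A picture is of the moment at which its call begins: read the wrist's pose just before it. get_calibration takes no time and is no camera call; for the wrist camera it gives the pose at the moment of the call.
- sign_off(): hands the job in; it is judged then, once.
The state is a dict: "clock": time; "qpos": joint angles; "qvel": joint speeds; "joint_efforts": joint torques, N m; "eef_pos": TCP position; "tcp_rot": TCP orientation; "contact_force": force on the tool from outside, world axes, zero at the start; "wrist_torque": the same for the moment, N m; "opening": opening from 0.0 (shut) to 1.0 (fully open); "grasp_force": force on a finger pad.
Only numpy, scipy, OpenCV 4.12 (cv2) and the standard library are available. Lean on these libraries where they do the work, as an engineer would, in place of code of your own. Each camera call takes 0.05 s, during which the arm holds its last target. There are 200 camera calls.

## Working session

There is one attempt and no reset: what is moved stays moved. The work goes in short steps, Python scripts to look and compute and a shell command to move; the robot and the scene stay as the last step left them, time stands still between calls to the robot, and variables do not carry over. Pictures are saved under pics/ and viewed, at most 10 in all, crops included, and the job is handed in when it is done.

```bash
mkdir -p pics
python3 - <<'E'
from rig import *
import cv2,numpy as np
for n in ["scene","top"]:
    f=grab_frame(n); cv2.imwrite(f"pics/{n}0.png",cv2.cvtColor(f,cv2.COLOR_RGB2BGR))
    c=get_calibration(n); print(n,{k:np.round(v,3).tolist() for k,v in c.items()})
s=sense(); print(s)
E
```

```text
scene {'K': [[446.973, 0.0, 318.869], [0.0, 446.973, 204.031], [0.0, 0.0, 1.0]], 'R': [[-0.471, 0.882, -0.015], [0.669, 0.347, -0.657], [-0.574, -0.319, -0.754]], 't': [261.184, -354.97, 1638.419]}
top {'K': [[486.977, 0.0, 326.256], [0.0, 486.977, 189.961], [0.0, 0.0, 1.0]], 'R': [[-0.021, -1.0, -0.013], [-0.986, 0.023, -0.167], [0.167, 0.009, -0.986]], 't': [18.889, 564.701, 1327.013]}
{'clock': 0.1, 'qpos': array([ 1.30157558e+00,  3.53593341e-01,  1.63403888e+00, -2.33298691e-05,
        1.15519626e+00, -2.40464476e-03]), 'qvel': array([-1.01390521e-04, -5.79053540e-05, -7.06994877e-05, -9.31353962e-04,
        5.47847050e-04,  1.02246692e-03]), 'joint_efforts': array([-5.53082282e-04, -6.06359911e+01, -3.42820752e+01, -5.71299552e-05,
        3.99467535e-03,  3.91771607e-05]), 'eef_pos': array([164.69379303, 602.50451051, 249.33664608]), 'tcp_rot': array([-3.14035677e+00,  1.83604329e-05,  2.87478599e+00]), 'contact_force': array([0.36514864, 0.15483879, 0.64595761]), 'wrist_torque': array([ 0.05928987,  0.05611448, -0.02433193]), 'grasp_force': 0.0, 'opening': 0.9982389253336496}
```

View pics/scene0.png

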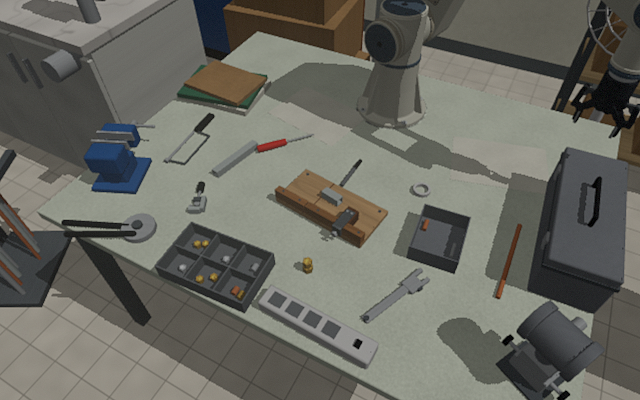

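View pics/top0.png

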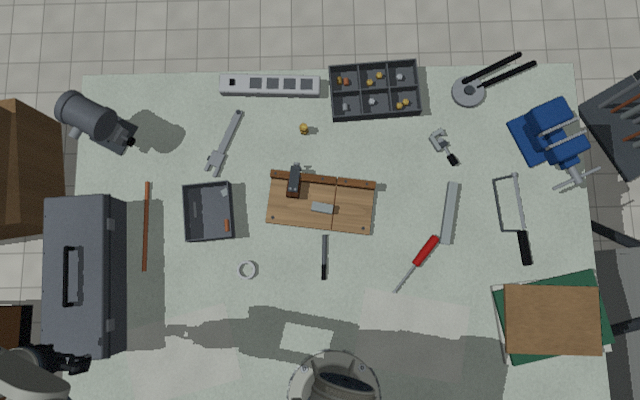

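The scene view shows the leftover at about (331,196), the tray at (438,238) and the tube at (235,158). In the top view the leftover is at (322,207), the tube runs (453,183) to (446,243), the stop is at (293,180), the slot is near x=334 and the tray is at (208,210). The screwdriver lies beside the tube.

```bash
cat > h.py <<'E'
import numpy as np,cv2
from rig import *
def ray(n,u,v,c=None):
    c=c or get_calibration(n);K,R,t=map(np.array,(c["K"],c["R"],c["t"]))
    if n=="wrist":
        a=np.array([(u-K[0,2]),(v-K[1,2])]);r=np.hypot(*a);th=r/K[0,0]
        d=np.r_[np.sin(th)*a/max(r,1e-9),np.cos(th)]
    else: d=np.linalg.inv(K)@[u,v,1]
    return -R.T@t,R.T@d
def onz(n,u,v,z,c=None):
    o,d=ray(n,u,v,c);return o+d*(z-o[2])/d[2]
def tri(*rs):
    A=b=0
    for o,d in rs:
        d=d/np.linalg.norm(d);P=np.eye(3)-np.outer(d,d);A=A+P;b=b+P@o
    return np.linalg.solve(A,b)
E
python3 - <<'E'
from h import *
np.set_printoptions(precision=1,suppress=True)
a=cv2.imread("pics/top0.png");b=cv2.imread("pics/scene0.png")
A=cv2.resize(a[155:250,260:460],(800,380),interpolation=cv2.INTER_CUBIC)
cv2.imwrite("pics/topc.png",A)
B=cv2.resize(b[125:250,200:400],(800,500),interpolation=cv2.INTER_CUBIC)
cv2.imwrite("pics/scc.png",B)
for nm,u,v,z in [("left",322,207,43),("t1",453,183,25),("t2",446,243,25),("tray",208,210,0),("stop",293,180,54)]: print(nm,onz("top",u,v,z))
print(tri(ray("top",322,207),ray("scene",331,196)))
E
```

```text
left [517.4  19.6  43. ]
t1 [ 580.7 -357.    25. ]
t2 [ 410.  -326.5   25. ]
tray [521.8 352.3   0. ]
stop [594.6  99.7  54. ]
[518.2  20.5  34.4]
```

View pics/topc.png

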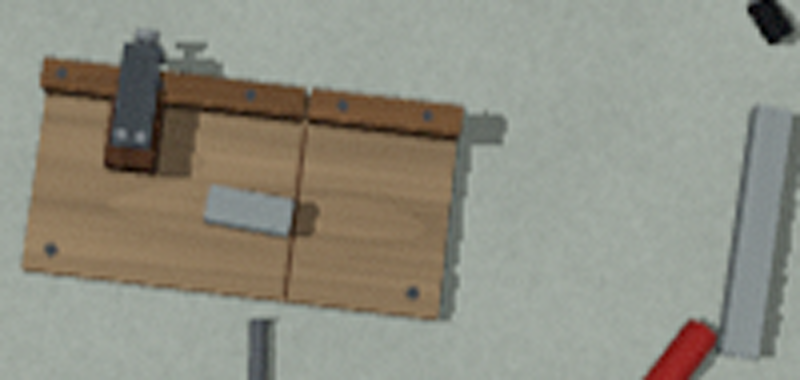

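View pics/scc.png

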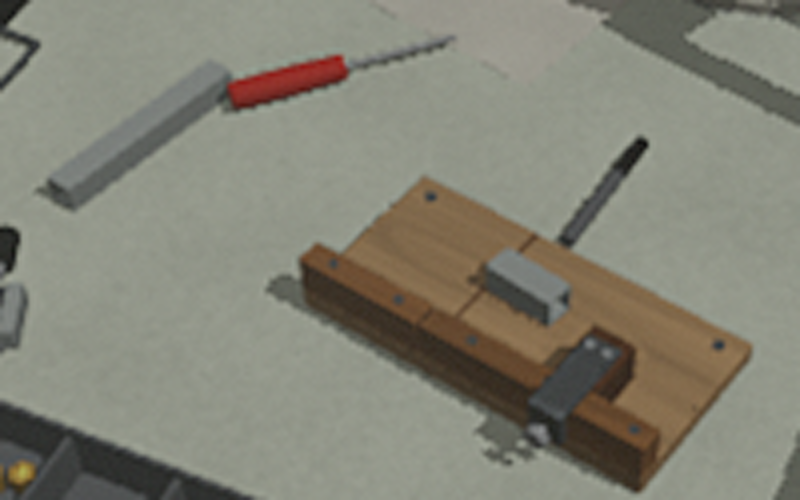

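The top crop (×4, offset 260,155) shows the leftover centred at (250,210), the fence's far edge running (45,57) to (463,104), the slot at (302,115)–(287,300), the stop's right side at x≈157, and tube top corners (755,107), (790,110), (757,357), (722,355). In the scene crop (offset 200,125) the leftover's top centre is at (529,274) and the tube's top ends are at (220,68) and (61,188).

Run:
```python
from h import *
np.set_printoptions(precision=1,suppress=True)
T=lambda u,v:(260+u/4,155+v/4)
S=lambda u,v:(200+u/4,125+v/4)
def zz(n,p,z):
    print(n,onz("top",*T(*p),z))
for n,p,z in [("fenceL",(45,57),52),("fenceR",(463,104),52),("ffL",(43,92),52),("ffR",(458,136),52),("bl",(22,270),18),("br",(440,320),18),("slotfar",(304,140),18),("slotnear",(287,300),18),("stop near R",(155,172),18),("stop nearR top",(157,150),54),("tubeA",(772,108),25),("tubeB",(740,356),25)]: zz(n,p,z)
print("left",tri(ray("top",*T(250,208)),ray("scene",*S(529,274))))
print("tubeA",tri(ray("top",*T(772,108)),ray("scene",*S(61,187))))
print("tubeB",tri(ray("top",*T(740,356)),ray("scene",*S(221,68))))
print("fenceR",tri(ray("top",*T(463,104)),ray("scene",*S(305,262))))
print("boardBR",tri(ray("top",*T(440,318)),ray("scene",*S(425,178))))
print("boardBL",tri(ray("top",*T(22,270)),ray("scene",*S(750,347))))
for p in [(183,183),(230,181),(235,239),(188,242)]: print("tray",onz("top",*p,55))
```

```text
fenceL [627.4 161.3  52. ]
fenceR [ 586.6 -133.5   52. ]
ffL [602.2 162.8  52. ]
ffR [ 563.9 -129.2   52. ]
bl [479.7 182.3  18. ]
br [ 437.6 -114.6   18. ]
slotfar [569.2 -21.3  18. ]
slotnear [454.2  -6.4  18. ]
stop near R [548.4  86.4  18. ]
stop nearR top [558.4  82.5  54. ]
tubeA [ 583.6 -357.2   25. ]
tubeB [ 407.3 -323.5   25. ]
left [516.   21.   43.5]
tubeA [ 583.  -355.9   20.7]
tubeB [ 406.4 -322.5   19.6]
fenceR [ 585.  -129.6   48.5]
boardBR [ 437.7 -111.6   13.5]
boardBL [479.9 184.3  11.9]
tray [593.  410.6  55. ]
tray [595.6 277.6  55. ]
tray [431.9 261.8  55. ]
tray [426.5 392.   55. ]
```

```bash
python3 -m creep '[{"rz":0.18},{"rz":0.18},{"rz":0.18},{"rz":0.18},{"rz":0.18},{"rz":0.18},{"rz":0.18},{"rz":0.18}]'
python3 -m creep '[{"x":-20,"y":16},{"x":-34,"y":28,"z":6},{"x":-37,"y":30,"z":6},{"x":-37,"y":30,"z":6},{"x":-37,"y":30,"z":6},{"x":-37,"y":30,"z":6},{"x":-37,"y":30,"z":6},{"x":-37,"y":30,"z":6},{"x":-37,"y":30,"z":6},{"x":-37,"y":30,"z":6},{"x":-37,"y":30,"z":6},{"x":-37,"y":30,"z":6},{"x":-37,"y":30,"z":6},{"x":-34,"y":28,"z":6},{"x":-20,"y":16,"z":6},{"x":-12,"y":10,"z":6}]'
python3 - <<'E'
from h import *
f=grab_frame("wrist");c=get_calibration("wrist");print(c["K"],c["R"],c["t"])
cv2.imwrite("pics/w1.png",cv2.cvtColor(f,cv2.COLOR_RGB2BGR))
s=sense();print(s["eef_pos"],s["tcp_rot"])
np.savez("w1.npz",**c)
E
```

```text
[[309.70691629   0.         321.39154239]
 [  0.         309.70691629 201.34211503]
 [  0.           0.           1.        ]] [[ 0.26300426  0.96479312 -0.00172764]
 [ 0.92914024 -0.2528021   0.26979532]
 [ 0.25985992 -0.07256254 -0.96291614]] [-624.78489842  -35.28651654  378.71640922]
[164.6657115  602.57064179 249.43945993] [-3.14053207e+00 -1.62224394e-05  2.87481188e+00]schema error: expected keys x, y, z, rx, ry, rz, hand
schema error: expected keys x, y, z, rx, ry, rz, hand
```

View pics/w1.png

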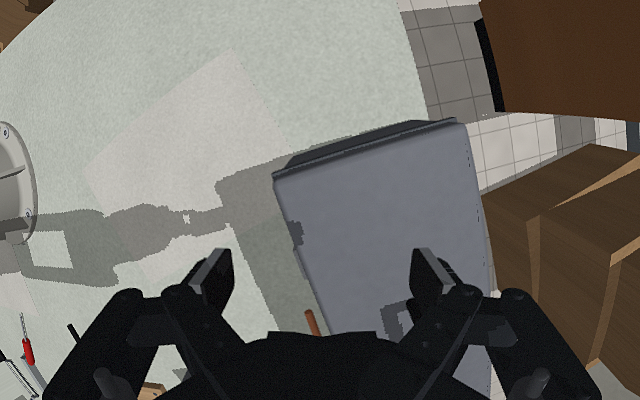

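All the keys are required, so the arm has not moved. The wrist view shows the toolbox under the hand at about (390,230), so I'll rise a little while turning.

```bash
python3 -m creep '[{"x":0,"y":0,"z":-10,"rx":0,"ry":0,"rz":0.18,"hand":85},{"x":0,"y":0,"z":-10,"rx":0,"ry":0,"rz":0.18,"hand":85},{"x":0,"y":0,"z":-10,"rx":0,"ry":0,"rz":0.18,"hand":85},{"x":0,"y":0,"z":-10,"rx":0,"ry":0,"rz":0.18,"hand":85},{"x":0,"y":0,"z":0,"rx":0,"ry":0,"rz":0.18,"hand":85},{"x":0,"y":0,"z":0,"rx":0,"ry":0,"rz":0.18,"hand":85},{"x":0,"y":0,"z":0,"rx":0,"ry":0,"rz":0.18,"hand":85},{"x":0,"y":0,"z":0,"rx":0,"ry":0,"rz":0.18,"hand":85}]'
python3 -m creep '[{"x":-20,"y":16,"z":0,"rx":0,"ry":0,"rz":0,"hand":75},{"x":-34,"y":28,"z":0,"rx":0,"ry":0,"rz":0,"hand":75},{"x":-37,"y":30,"z":0,"rx":0,"ry":0,"rz":0,"hand":75},{"x":-37,"y":30,"z":6,"rx":0,"ry":0,"rz":0,"hand":75},{"x":-37,"y":30,"z":10,"rx":0,"ry":0,"rz":0,"hand":75},{"x":-37,"y":30,"z":10,"rx":0,"ry":0,"rz":0,"hand":75},{"x":-37,"y":30,"z":10,"rx":0,"ry":0,"rz":0,"hand":75},{"x":-37,"y":30,"z":10,"rx":0,"ry":0,"rz":0,"hand":75},{"x":-37,"y":30,"z":10,"rx":0,"ry":0,"rz":0,"hand":75},{"x":-37,"y":30,"z":10,"rx":0,"ry":0,"rz":0,"hand":75},{"x":-37,"y":30,"z":10,"rx":0,"ry":0,"rz":0,"hand":75},{"x":-37,"y":30,"z":10,"rx":0,"ry":0,"rz":0,"hand":75},{"x":-37,"y":30,"z":10,"rx":0,"ry":0,"rz":0,"hand":75},{"x":-34,"y":28,"z":10,"rx":0,"ry":0,"rz":0,"hand":75},{"x":-20,"y":16,"z":10,"rx":0,"ry":0,"rz":0,"hand":75},{"x":-12,"y":10,"z":6,"rx":0,"ry":0,"rz":0,"hand":75}]'
python3 - <<'E'
from h import *
s=sense();print(s["clock"],s["eef_pos"],s["tcp_rot"])
f=grab_frame("wrist");c=get_calibration("wrist")
cv2.imwrite("pics/w2.png",cv2.cvtColor(f,cv2.COLOR_RGB2BGR))
np.savez("w2.npz",**c)
E
```

```text
clock: 1.15
eef_pos: [164.7, 602.7, 289.7]
tcp_rot: [-3.142, 0.001, 1.429]
contact_force: [-0.7, 0.5, -1.1]
opening: 0.994
grasp_force: 0.0
clock: 3.15
eef_pos: [517.6, 21.6, 167.4]
tcp_rot: [-3.141, 0.0, 1.434]
contact_force: [0.3, -0.3, 0.0]
opening: 0.88
grasp_force: 0.0
3.15 [517.61096538  21.60667986 167.35604204] [-3.14086088e+00  1.46491443e-04  1.43356800e+00]
```

View pics/w2.png

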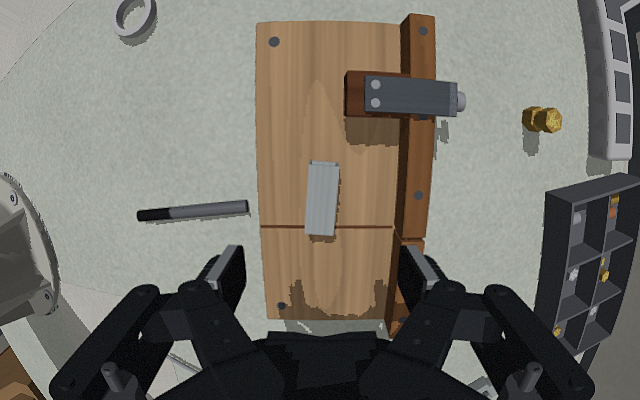

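The wrist view shows the leftover's top face with corners (311,162), (337,163), (333,235), (305,234). The slot line runs (262,226)–(392,227), the stop's near side ends at row ≈115, and the fence's front top edge is near column 402.

Run:
```python
from h import *
np.set_printoptions(precision=1,suppress=True)
c=dict(np.load("w2.npz"))
w=lambda u,v,z:onz("wrist",u,v,z,c)
yaw=1.4336; ty=np.array([np.sin(yaw),-np.cos(yaw)]);tx=np.array([np.cos(yaw),np.sin(yaw)])
E0=np.array([517.6,21.6])
for n,u,v,z in [("c1",311,162,43),("c2",337,163,43),("c3",333,235,43),("c4",305,234,43),("slotL",262,226,18),("slotR",392,227,18),("stopnear",345,114,54),("stopstrap",366,111,54),("fence a",402,30,52),("fence b",402,120,52),("fence c",399,235,52),("boardL1",257,30,18),("boardL2",258,140,18),("boardL3",266,315,18)]:
    p=w(u,v,z);print(n,p,"tool xy",tx@(p[:2]-E0),ty@(p[:2]-E0))
print("h",tri(ray("wrist",321.5,198.5,c),ray("top",322.5,207),ray("scene",332.2,193.5)))
```

```text
c1 [513.9  54.1  43. ] tool xy 31.68078326289521 -8.06321288470494
c2 [534.6  50.4  43. ] tool xy 30.8988210285664 12.91236882235511
c3 [523.6 -10.8  43. ] tool xy -31.318253584446598 10.368021833002508
c4 [499.9  -6.7  43. ] tool xy -30.42557507497257 -13.711525343119186
slotL [457.7  -3.1  18. ] tool xy -32.62080613833976 -55.963155780271606
slotR [580.2 -21.   18. ] tool xy -33.65976346884986 67.84269453350564
stopnear [545.2  88.8  54. ] tool xy 70.36382143339495 18.09900383069622
stopstrap [561.4  89.3  54. ] tool xy 73.01878160575257 34.09321001531553
fence a [599.1 151.6  52. ] tool xy 139.93514090323092 62.978306537921334
fence b [589.2  79.5  52. ] tool xy 67.11180925943714 63.03713843673624
fence c [579.2 -15.5  52. ] tool xy -28.282813453149345 66.12408735291115
boardL1 [481.9 176.6  18. ] tool xy 148.6903943653868 -56.61025040033963
boardL2 [468.7  77.1  18. ] tool xy 48.30716144907199 -56.03489126197499
boardL3 [ 439.8 -105.6   18. ] tool xy -136.64175861453603 -59.707714780170534
h [516.9  21.6  43.7]
```

```bash
python3 -m creep '[{"x":0,"y":0,"z":15,"rx":0,"ry":0,"rz":0.06,"hand":60},{"x":0,"y":0,"z":25,"rx":0,"ry":0,"rz":0,"hand":60},{"x":0,"y":0,"z":25,"rx":0,"ry":0,"rz":0,"hand":60},{"x":0,"y":0,"z":25,"rx":0,"ry":0,"rz":0,"hand":60},{"x":0,"y":0,"z":20,"rx":0,"ry":0,"rz":0,"hand":60},{"x":0,"y":0,"z":11,"rx":0,"ry":0,"rz":0,"hand":60},{"x":0,"y":0,"z":5,"rx":0,"ry":0,"rz":0,"hand":60},{"x":0,"y":0,"z":0,"rx":0,"ry":0,"rz":0,"hand":40},{"x":0,"y":0,"z":0,"rx":0,"ry":0,"rz":0,"hand":15},{"x":0,"y":0,"z":0,"rx":0,"ry":0,"rz":0,"hand":15},{"x":0,"y":0,"z":0,"rx":0,"ry":0,"rz":0,"hand":15},{"x":0,"y":0,"z":0,"rx":0,"ry":0,"rz":0,"hand":15},{"x":0,"y":0,"z":0,"rx":0,"ry":0,"rz":0,"hand":15}]' 40
```

```text
clock: 4.82
eef_pos: [518.0, 22.8, 42.8]
tcp_rot: [3.14, -0.0, 1.375]
contact_force: [-0.3, 0.1, 6.2]
opening: 0.28
grasp_force: 40.4
```

```bash
python3 -m creep '[{"x":0,"y":0,"z":-15,"rx":0,"ry":0,"rz":0,"hand":15},{"x":0,"y":0,"z":-30,"rx":0,"ry":0,"rz":0,"hand":15},{"x":0,"y":0,"z":-35,"rx":0,"ry":0,"rz":0,"hand":15},{"x":10,"y":-2,"z":-20,"rx":0,"ry":0,"rz":0,"hand":15},{"x":26,"y":-6,"z":0,"rx":0,"ry":0,"rz":0,"hand":15},{"x":40,"y":-9,"z":0,"rx":0,"ry":0,"rz":0,"hand":15},{"x":40,"y":-9,"z":0,"rx":0,"ry":0,"rz":0,"hand":15},{"x":40,"y":-9,"z":0,"rx":0,"ry":0,"rz":0,"hand":15},{"x":40,"y":-9,"z":0,"rx":0,"ry":0,"rz":0,"hand":15},{"x":40,"y":-9,"z":0,"rx":0,"ry":0,"rz":0,"hand":15},{"x":36,"y":-7,"z":0,"rx":0,"ry":0,"rz":0,"hand":15},{"x":24,"y":-5,"z":0,"rx":0,"ry":0,"rz":0,"hand":15},{"x":10,"y":-2,"z":0,"rx":0,"ry":0,"rz":0,"hand":15},{"x":0,"y":0,"z":0,"rx":0,"ry":0,"rz":0,"hand":15}]'
python3 - <<'E'
from h import *
s=sense();print(s["eef_pos"],s["tcp_rot"],s["opening"],s["grasp_force"])
f=grab_frame("wrist");c=get_calibration("wrist")
cv2.imwrite("pics/w3.png",cv2.cvtColor(f,cv2.COLOR_RGB2BGR))
np.savez("w3.npz",**c)
E
```

```text
clock: 6.58
eef_pos: [511.2, 335.7, 142.0]
tcp_rot: [-3.141, 0.0, 1.375]
contact_force: [0.6, -0.0, -0.6]
opening: 0.286
grasp_force: 39.6
[511.15269575 335.69703113 142.00234344] [-3.14148057e+00  4.58606341e-04  1.37529217e+00] 0.28569373179200575 39.57352101802826
```

View pics/w3.png

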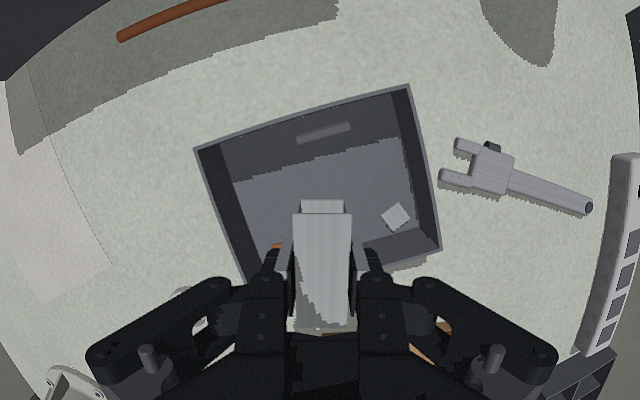

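The leftover is held, seen at (322,265). The tray's top corners are at (195,150), (408,86) and (441,250), with a scrap at (396,217) and an orange scrap near (277,246).

Run:
```python
from h import *
np.set_printoptions(precision=1,suppress=True)
c=dict(np.load("w3.npz"))
P=[onz("wrist",u,v,55,c)[:2] for u,v in [(195,150),(408,86),(441,250)]]
print(P,"centre",(P[0]+P[2])/2, np.linalg.norm(P[0]-P[1]),np.linalg.norm(P[2]-P[1]))
yaw=1.3753;d=(P[0]+P[2])/2-[511.2,335.7]
print("tool",d@[np.cos(yaw),np.sin(yaw)],d@[np.sin(yaw),-np.cos(yaw)])
print([onz("wrist",u,v,6,c)[:2] for u,v in [(396,217),(277,246)]])
```

```text
[array([431., 400.]), array([586.9, 413.7]), array([597.4, 287.4])] centre [514.2 343.7] 156.4905815896809 126.7322426764414
tool 8.409981196714964 1.3717389339235122
[array([573.3, 303.7]), array([461.7, 297.3])]
```

```bash
python3 -m creep '[{"x":4,"y":1,"z":15,"rx":0,"ry":0,"rz":0,"hand":15},{"x":4,"y":0,"z":25,"rx":0,"ry":0,"rz":0,"hand":15},{"x":0,"y":0,"z":25,"rx":0,"ry":0,"rz":0,"hand":15},{"x":0,"y":0,"z":20,"rx":0,"ry":0,"rz":0,"hand":15},{"x":0,"y":0,"z":12,"rx":0,"ry":0,"rz":0,"hand":15},{"x":0,"y":0,"z":9,"rx":0,"ry":0,"rz":0,"hand":15},{"x":0,"y":0,"z":5,"rx":0,"ry":0,"rz":0,"hand":15},{"x":0,"y":0,"z":0,"rx":0,"ry":0,"rz":0,"hand":15}]'
python3 -m creep '[{"x":0,"y":0,"z":0,"rx":0,"ry":0,"rz":0,"hand":35},{"x":0,"y":0,"z":0,"rx":0,"ry":0,"rz":0,"hand":50},{"x":0,"y":0,"z":0,"rx":0,"ry":0,"rz":0,"hand":50},{"x":0,"y":0,"z":0,"rx":0,"ry":0,"rz":0,"hand":50},{"x":0,"y":0,"z":-15,"rx":0,"ry":0,"rz":0,"hand":50},{"x":0,"y":0,"z":-30,"rx":0,"ry":0,"rz":0,"hand":50},{"x":0,"y":0,"z":-35,"rx":0,"ry":0,"rz":0,"hand":50},{"x":0,"y":0,"z":-35,"rx":0,"ry":0,"rz":0,"hand":50},{"x":0,"y":0,"z":-25,"rx":0,"ry":0,"rz":0,"hand":50},{"x":0,"y":0,"z":0,"rx":0,"ry":0,"rz":0,"hand":50}]'
```

```text
clock: 7.62
eef_pos: [513.9, 343.6, 31.1]
tcp_rot: [3.141, -0.0, 1.375]
contact_force: [-0.6, -0.3, -0.4]
opening: 0.282
grasp_force: 39.6
clock: 8.88
eef_pos: [515.0, 344.4, 174.1]
tcp_rot: [3.138, -0.003, 1.375]
contact_force: [-0.2, -0.3, -0.5]
opening: 0.586
grasp_force: 0.0
```

```bash
python3 -m creep '[{"x":0,"y":0,"z":0,"rx":0,"ry":0,"rz":0.17,"hand":75},{"x":0,"y":0,"z":0,"rx":0,"ry":0,"rz":0.17,"hand":75},{"x":0,"y":0,"z":0,"rx":0,"ry":0,"rz":0.18,"hand":75},{"x":0,"y":0,"z":0,"rx":0,"ry":0,"rz":0.18,"hand":75},{"x":0,"y":0,"z":0,"rx":0,"ry":0,"rz":0.18,"hand":75},{"x":0,"y":0,"z":0,"rx":0,"ry":0,"rz":0.17,"hand":75},{"x":0,"y":0,"z":0,"rx":0,"ry":0,"rz":0.17,"hand":75},{"x":0,"y":0,"z":0,"rx":0,"ry":0,"rz":0.17,"hand":75},{"x":0,"y":0,"z":0,"rx":0,"ry":0,"rz":0.17,"hand":75}]'
python3 -m creep '[{"x":3,"y":20,"z":0,"rx":0,"ry":0,"rz":0,"hand":75},{"x":6,"y":35,"z":0,"rx":0,"ry":0,"rz":0,"hand":75},{"x":8,"y":48,"z":0,"rx":0,"ry":0,"rz":0,"hand":75},{"x":8,"y":50,"z":0,"rx":0,"ry":0,"rz":0,"hand":75},{"x":8,"y":50,"z":0,"rx":0,"ry":0,"rz":0,"hand":75},{"x":8,"y":50,"z":0,"rx":0,"ry":0,"rz":0,"hand":75},{"x":8,"y":50,"z":0,"rx":0,"ry":0,"rz":0,"hand":75},{"x":8,"y":50,"z":0,"rx":0,"ry":0,"rz":0,"hand":75},{"x":8,"y":50,"z":0,"rx":0,"ry":0,"rz":0,"hand":75},{"x":8,"y":50,"z":0,"rx":0,"ry":0,"rz":0,"hand":75},{"x":8,"y":50,"z":0,"rx":0,"ry":0,"rz":0,"hand":75},{"x":8,"y":50,"z":0,"rx":0,"ry":0,"rz":0,"hand":75},{"x":8,"y":48,"z":0,"rx":0,"ry":0,"rz":0,"hand":75},{"x":6,"y":40,"z":0,"rx":0,"ry":0,"rz":0,"hand":75},{"x":4,"y":25,"z":5,"rx":0,"ry":0,"rz":0,"hand":75},{"x":0,"y":10,"z":5,"rx":0,"ry":0,"rz":0,"hand":75},{"x":0,"y":0,"z":0,"rx":0,"ry":0,"rz":0,"hand":75}]'
python3 - <<'E'
from h import *
s=sense();print(s["eef_pos"],s["tcp_rot"],s["qpos"])
f=grab_frame("wrist");c=get_calibration("wrist")
cv2.imwrite("pics/w4.png",cv2.cvtColor(f,cv2.COLOR_RGB2BGR))
np.savez("w4.npz",**c)
E
```

```text
clock: 10.0
eef_pos: [513.2, 343.2, 170.1]
tcp_rot: [3.141, 0.001, -0.191]
contact_force: [-0.6, -0.6, 0.1]
opening: 0.88
grasp_force: 0.0
clock: 12.12
eef_pos: [493.7, -339.9, 160.0]
tcp_rot: [-3.141, 0.002, -0.185]
contact_force: [0.9, 0.8, 0.1]
opening: 0.878
grasp_force: 0.0
[ 493.66355105 -339.93023685  160.0053643 ] [-3.14056431e+00  1.78627708e-03 -1.84948967e-01] [-6.05640664e-01  4.12571736e-01  1.76636888e+00  2.54510867e-04
  9.64702540e-01  1.14996035e+00]
```

View pics/w4.png

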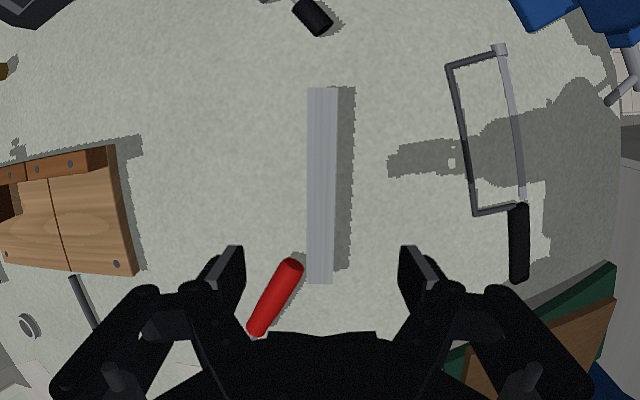

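The tube lies straight between the fingers. Its top face ends are at (322,87) and (320,283). The screwdriver handle tip is at (292,263), and both fingers will come down clear of it.

Run:
```python
from h import *
np.set_printoptions(precision=1,suppress=True)
c=dict(np.load("w4.npz"))
yaw=-.185;R=np.array([[np.cos(yaw),np.sin(yaw)],[np.sin(yaw),-np.cos(yaw)]])
for n,u,v,z in [("far",322.5,88,25),("near",320,283,25),("fl",308,88,25),("fr",337,88,25),("nl",307,283,25),("nr",332,283,25),("sd",295,262,15)]:
    p=onz("wrist",u,v,z,c);print(n,p,R@(p[:2]-[493.7,-339.9]))
print(tri(ray("wrist",322.5,88,c),ray("top",453,182)),tri(ray("wrist",320,283,c),ray("top",445,244)))
```

```text
far [ 584.4 -356.7   25. ] [92.2 -0.2]
near [ 409.6 -321.9   25. ] [-85.9  -2.2]
fl [ 586.6 -345.    25. ] [ 92.3 -12.1]
fr [ 582.3 -368.5   25. ] [92.3 11.8]
nl [ 411.9 -309.6   25. ] [-86.  -14.7]
nr [ 407.5 -333.3   25. ] [-85.9   9.3]
sd [ 431.4 -301.3   15. ] [-68.3 -26.5]
[ 583.9 -356.9   25.9] [ 407.9 -322.8   23.2]
```

```bash
python3 -m creep '[{"x":3,"y":-1,"z":15,"rx":0,"ry":0,"rz":0,"hand":60},{"x":0,"y":0,"z":25,"rx":0,"ry":0,"rz":0,"hand":60},{"x":0,"y":0,"z":30,"rx":0,"ry":0,"rz":0,"hand":60},{"x":0,"y":0,"z":30,"rx":0,"ry":0,"rz":0,"hand":60},{"x":0,"y":0,"z":20,"rx":0,"ry":0,"rz":0,"hand":60},{"x":0,"y":0,"z":11,"rx":0,"ry":0,"rz":0,"hand":60},{"x":0,"y":0,"z":4,"rx":0,"ry":0,"rz":0,"hand":60},{"x":0,"y":0,"z":0,"rx":0,"ry":0,"rz":0,"hand":40},{"x":0,"y":0,"z":0,"rx":0,"ry":0,"rz":0,"hand":15},{"x":0,"y":0,"z":0,"rx":0,"ry":0,"rz":0,"hand":15},{"x":0,"y":0,"z":0,"rx":0,"ry":0,"rz":0,"hand":15},{"x":0,"y":0,"z":0,"rx":0,"ry":0,"rz":0,"hand":15},{"x":0,"y":0,"z":0,"rx":0,"ry":0,"rz":0,"hand":15}]' 60
python3 -m creep '[{"x":0,"y":0,"z":-15,"rx":0,"ry":0,"rz":0,"hand":15},{"x":0,"y":0,"z":-30,"rx":0,"ry":0,"rz":0,"hand":15},{"x":0,"y":0,"z":-35,"rx":0,"ry":0,"rz":0,"hand":15},{"x":0,"y":0,"z":-30,"rx":0,"ry":0,"rz":0,"hand":15},{"x":0,"y":0,"z":-15,"rx":0,"ry":0,"rz":0,"hand":15},{"x":0,"y":0,"z":0,"rx":0,"ry":0,"rz":0,"hand":15}]'
```

```text
clock: 13.8
eef_pos: [498.3, -340.7, 27.1]
tcp_rot: [3.141, -0.002, -0.185]
contact_force: [-0.8, -0.9, 6.5]
opening: 0.274
grasp_force: 60.4
clock: 14.55
eef_pos: [498.0, -340.5, 152.1]
tcp_rot: [3.141, -0.002, -0.185]
contact_force: [0.3, 0.6, -1.4]
opening: 0.277
grasp_force: 59.6
```

```bash
python3 -m creep '[{"x":0,"y":0,"z":0,"rx":0,"ry":0,"rz":-0.18,"hand":15},{"x":0,"y":0,"z":0,"rx":0,"ry":0,"rz":-0.18,"hand":15},{"x":0,"y":0,"z":0,"rx":0,"ry":0,"rz":-0.18,"hand":15},{"x":0,"y":0,"z":0,"rx":0,"ry":0,"rz":-0.18,"hand":15},{"x":0,"y":0,"z":0,"rx":0,"ry":0,"rz":-0.18,"hand":15},{"x":0,"y":0,"z":0,"rx":0,"ry":0,"rz":-0.18,"hand":15},{"x":0,"y":0,"z":0,"rx":0,"ry":0,"rz":-0.18,"hand":15},{"x":0,"y":0,"z":0,"rx":0,"ry":0,"rz":-0.18,"hand":15},{"x":0,"y":0,"z":0,"rx":0,"ry":0,"rz":-0.177,"hand":15}]'
python3 -m creep '[{"x":15,"y":0,"z":0,"rx":0,"ry":0,"rz":0,"hand":15},{"x":35,"y":-1,"z":0,"rx":0,"ry":0,"rz":0,"hand":15},{"x":45,"y":-1,"z":0,"rx":0,"ry":0,"rz":0,"hand":15},{"x":50,"y":-1,"z":0,"rx":0,"ry":0,"rz":0,"hand":15},{"x":50,"y":-1,"z":0,"rx":0,"ry":0,"rz":0,"hand":15},{"x":50,"y":-1,"z":0,"rx":0,"ry":0,"rz":0,"hand":15},{"x":40,"y":0,"z":0,"rx":0,"ry":0,"rz":0,"hand":15},{"x":30,"y":0,"z":0,"rx":0,"ry":0,"rz":0,"hand":15},{"x":15,"y":0,"z":20,"rx":0,"ry":0,"rz":0,"hand":15},{"x":0,"y":0,"z":30,"rx":0,"ry":0,"rz":0,"hand":15},{"x":0,"y":0,"z":25,"rx":0,"ry":0,"rz":0,"hand":15},{"x":0,"y":0,"z":15,"rx":0,"ry":0,"rz":0,"hand":15},{"x":0,"y":0,"z":0,"rx":0,"ry":0,"rz":0,"hand":15}]'
```

```text
clock: 15.68
eef_pos: [496.8, -339.6, 149.3]
tcp_rot: [-3.139, -0.001, 1.438]
contact_force: [-0.4, -1.1, -0.3]
opening: 0.276
grasp_force: 59.7
clock: 17.3
eef_pos: [537.3, -12.3, 59.9]
tcp_rot: [-3.139, 0.0, 1.43]
contact_force: [-0.3, 1.3, -0.8]
opening: 0.277
grasp_force: 59.6
```

```bash
python3 -m creep '[{"x":0,"y":0,"z":6,"rx":0,"ry":0,"rz":0,"hand":15},{"x":0,"y":0,"z":5,"rx":0,"ry":0,"rz":0,"hand":15},{"x":0,"y":0,"z":3,"rx":0,"ry":0,"rz":0,"hand":15},{"x":0,"y":0,"z":0,"rx":0,"ry":0,"rz":0,"hand":15}]'
python3 -m creep '[{"x":3,"y":0,"z":0,"rx":0,"ry":0,"rz":0,"hand":15},{"x":3,"y":0,"z":0,"rx":0,"ry":0,"rz":0,"hand":15},{"x":2,"y":0,"z":0,"rx":0,"ry":0,"rz":0,"hand":15},{"x":0,"y":0,"z":0,"rx":0,"ry":0,"rz":0,"hand":15}]'
```

```text
clock: 17.8
eef_pos: [538.3, -12.7, 46.9]
tcp_rot: [-3.142, -0.0, 1.432]
contact_force: [0.1, 0.6, -0.8]
opening: 0.275
grasp_force: 59.6
clock: 18.3
eef_pos: [539.5, -4.5, 47.0]
tcp_rot: [3.142, -0.0, 1.432]
contact_force: [-0.3, -0.3, -1.1]
opening: 0.275
grasp_force: 59.6
```

```bash
python3 -m creep '[{"x":1,"y":0,"z":1,"rx":0,"ry":0,"rz":0,"hand":15},{"x":2,"y":0,"z":0,"rx":0,"ry":0,"rz":0,"hand":15},{"x":0,"y":0,"z":0,"rx":0,"ry":0,"rz":0,"hand":15}]'
python3 -m creep '[{"x":1,"y":0,"z":0,"rx":0,"ry":0,"rz":0,"hand":15},{"x":2,"y":0,"z":0,"rx":0,"ry":0,"rz":0,"hand":15},{"x":0,"y":0,"z":0,"rx":0,"ry":0,"rz":0,"hand":15}]'
```

```text
clock: 18.68
eef_pos: [539.9, -1.6, 45.9]
tcp_rot: [-3.142, -0.0, 1.432]
contact_force: [0.2, -0.1, -0.4]
opening: 0.275
grasp_force: 59.6
clock: 19.05
eef_pos: [539.9, -1.2, 46.0]
tcp_rot: [-3.141, 0.003, 1.433]
contact_force: [-2.0, -19.4, 2.0]
opening: 0.273
grasp_force: 59.8
```

```bash
python3 -m creep '[{"x":-1.5,"y":0,"z":1,"rx":0,"ry":0,"rz":0,"hand":15},{"x":0,"y":0,"z":0,"rx":0,"ry":0,"rz":0,"hand":15}]'
python3 -m creep '[{"x":0,"y":0,"z":0,"rx":0,"ry":0,"rz":0,"hand":32},{"x":0,"y":0,"z":0,"rx":0,"ry":0,"rz":0,"hand":40},{"x":0,"y":0,"z":0,"rx":0,"ry":0,"rz":0,"hand":40},{"x":0,"y":0,"z":0,"rx":0,"ry":0,"rz":0,"hand":40},{"x":0,"y":0,"z":-10,"rx":0,"ry":0,"rz":0,"hand":40},{"x":0,"y":0,"z":-25,"rx":0,"ry":0,"rz":0,"hand":40},{"x":0,"y":0,"z":-20,"rx":0,"ry":0,"rz":0,"hand":40},{"x":0,"y":-8,"z":0,"rx":0,"ry":0,"rz":0,"hand":0},{"x":0,"y":-18,"z":0,"rx":0,"ry":0,"rz":0,"hand":0},{"x":0,"y":-12,"z":0,"rx":0,"ry":0,"rz":0,"hand":0},{"x":0,"y":0,"z":0,"rx":0,"ry":0,"rz":0,"hand":0},{"x":0,"y":0,"z":0,"rx":0,"ry":0,"rz":0,"hand":0}]'
python3 -m creep '[{"x":0,"y":0,"z":10,"rx":0,"ry":0,"rz":0,"hand":0},{"x":0,"y":0,"z":20,"rx":0,"ry":0,"rz":0,"hand":0},{"x":0,"y":0,"z":15,"rx":0,"ry":0,"rz":0,"hand":0},{"x":0,"y":0,"z":5,"rx":0,"ry":0,"rz":0,"hand":0},{"x":0,"y":0,"z":0,"rx":0,"ry":0,"rz":0,"hand":0}]'
```

```text
clock: 19.3
eef_pos: [540.0, -1.3, 45.1]
tcp_rot: [3.142, 0.001, 1.432]
contact_force: [-0.7, -9.3, 1.6]
opening: 0.276
grasp_force: 59.8
clock: 20.8
eef_pos: [503.0, 5.0, 99.9]
tcp_rot: [3.141, -0.0, 1.432]
contact_force: [-0.0, -0.3, 0.3]
opening: -0.001
grasp_force: 0.0
clock: 21.42
eef_pos: [502.4, 5.0, 49.6]
tcp_rot: [-3.141, 0.0, 1.432]
contact_force: [0.9, -0.2, 0.1]
opening: 0.002
grasp_force: 0.0
```

```bash
python3 -m creep '[{"x":-1,"y":4,"z":0,"rx":0,"ry":0,"rz":0,"hand":0},{"x":-1,"y":4,"z":0,"rx":0,"ry":0,"rz":0,"hand":0},{"x":0,"y":4,"z":0,"rx":0,"ry":0,"rz":0,"hand":0},{"x":0,"y":4,"z":0,"rx":0,"ry":0,"rz":0,"hand":0},{"x":0,"y":4,"z":0,"rx":0,"ry":0,"rz":0,"hand":0},{"x":0,"y":4,"z":0,"rx":0,"ry":0,"rz":0,"hand":0},{"x":0,"y":4,"z":0,"rx":0,"ry":0,"rz":0,"hand":0},{"x":0,"y":4,"z":0,"rx":0,"ry":0,"rz":0,"hand":0},{"x":0,"y":0,"z":0,"rx":0,"ry":0,"rz":0,"hand":0}]'
python3 -m creep '[{"x":0,"y":2,"z":0,"rx":0,"ry":0,"rz":0,"hand":0},{"x":0,"y":2,"z":0,"rx":0,"ry":0,"rz":0,"hand":0},{"x":0,"y":0,"z":0,"rx":0,"ry":0,"rz":0,"hand":0}]'
```

```text
clock: 22.55
eef_pos: [534.4, -1.4, 50.0]
tcp_rot: [3.141, -0.0, 1.432]
contact_force: [-0.5, 1.0, 0.1]
opening: -0.001
grasp_force: 0.1
clock: 22.92
eef_pos: [538.1, -2.0, 50.0]
tcp_rot: [3.141, -0.0, 1.432]
contact_force: [-0.2, 0.3, -0.6]
opening: -0.002
grasp_force: 0.0
```

```bash
python3 -m creep '[{"x":0,"y":2,"z":0,"rx":0,"ry":0,"rz":0,"hand":0},{"x":0,"y":1,"z":0,"rx":0,"ry":0,"rz":0,"hand":0},{"x":0,"y":0,"z":0,"rx":0,"ry":0,"rz":0,"hand":0}]'
python3 -m creep '[{"x":0,"y":2,"z":0,"rx":0,"ry":0,"rz":0,"hand":0},{"x":0,"y":1,"z":0,"rx":0,"ry":0,"rz":0,"hand":0},{"x":0,"y":0,"z":0,"rx":0,"ry":0,"rz":0,"hand":0}]'
```

```text
clock: 23.3
eef_pos: [541.0, -2.4, 50.0]
tcp_rot: [3.141, -0.0, 1.432]
contact_force: [-0.3, 0.3, -0.2]
opening: 0.003
grasp_force: 0.0
clock: 23.68
eef_pos: [544.0, -2.8, 50.0]
tcp_rot: [3.141, 0.0, 1.432]
contact_force: [0.5, -0.5, -0.0]
opening: -0.001
grasp_force: 0.0
```

```bash
python3 -m creep '[{"x":0,"y":2,"z":0,"rx":0,"ry":0,"rz":0,"hand":0},{"x":0,"y":1,"z":0,"rx":0,"ry":0,"rz":0,"hand":0},{"x":0,"y":0,"z":0,"rx":0,"ry":0,"rz":0,"hand":0}]'
python3 -m creep '[{"x":0,"y":1,"z":0,"rx":0,"ry":0,"rz":0,"hand":0},{"x":0,"y":1,"z":0,"rx":0,"ry":0,"rz":0,"hand":0},{"x":0,"y":0,"z":0,"rx":0,"ry":0,"rz":0,"hand":0}]'
python3 - <<'E'
from h import *
s=sense();print(s["eef_pos"],s["contact_force"])
C=[]
for n in ["top","wrist"]:
    f=cv2.cvtColor(grab_frame(n),cv2.COLOR_RGB2BGR);cv2.imwrite(f"pics/{n}5.png",f)
    C.append(f)
a=cv2.resize(C[0][155:250,260:400],(420,285),interpolation=cv2.INTER_CUBIC)
cv2.imwrite("pics/m5.png",np.vstack([np.hstack([a,np.zeros((285,220,3),np.uint8)]),C[1][:310]]))
np.savez("w5.npz",**get_calibration("wrist"))
E
```

```text
clock: 24.05
eef_pos: [544.6, -3.0, 49.7]
tcp_rot: [-3.137, 0.0, 1.432]
contact_force: [-6.9, 1.8, 5.9]
opening: 0.001
grasp_force: 3.9
clock: 24.42
eef_pos: [544.8, -3.1, 49.4]
tcp_rot: [-3.134, 0.001, 1.432]
contact_force: [-11.9, 2.9, 10.1]
opening: 0.004
grasp_force: 6.7
[544.84889407  -3.10275989  49.40969467] [-11.91527311   2.93626798  10.08810952]
```

View pics/m5.png

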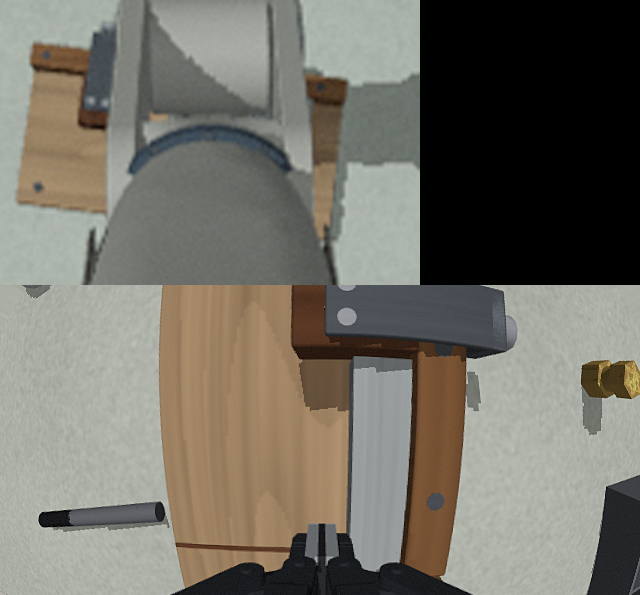

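The wrist view shows the tube flat along the fence (fence edge at about column 412), with its end at the stop (row ≈357). To make sure it is butted, I'll nudge its free end.

```bash
python3 -m creep '[{"x":0,"y":-5,"z":0,"rx":0,"ry":0,"rz":0,"hand":0},{"x":0,"y":-10,"z":0,"rx":0,"ry":0,"rz":0,"hand":0},{"x":-18,"y":0,"z":0,"rx":0,"ry":0,"rz":0,"hand":0},{"x":-36,"y":0,"z":0,"rx":0,"ry":0,"rz":0,"hand":0},{"x":-36,"y":0,"z":0,"rx":0,"ry":0,"rz":0,"hand":0},{"x":-20,"y":0,"z":0,"rx":0,"ry":0,"rz":0,"hand":0},{"x":0,"y":8,"z":0,"rx":0,"ry":0,"rz":0,"hand":0},{"x":0,"y":12,"z":0,"rx":0,"ry":0,"rz":0,"hand":0},{"x":0,"y":7,"z":0,"rx":0,"ry":0,"rz":0,"hand":0},{"x":0,"y":0,"z":0,"rx":0,"ry":0,"rz":0,"hand":0}]'
python3 -m creep '[{"x":2,"y":0,"z":0,"rx":0,"ry":0,"rz":0,"hand":0},{"x":2,"y":0,"z":0,"rx":0,"ry":0,"rz":0,"hand":0},{"x":1,"y":0,"z":0,"rx":0,"ry":0,"rz":0,"hand":0},{"x":0,"y":0,"z":0,"rx":0,"ry":0,"rz":0,"hand":0}]'
```

```text
clock: 25.78
eef_pos: [546.3, -113.6, 49.9]
tcp_rot: [3.141, 0.0, 1.433]
contact_force: [-0.8, 0.1, 0.2]
opening: 0.003
grasp_force: 0.0
clock: 26.28
eef_pos: [546.0, -109.0, 50.0]
tcp_rot: [-3.142, 0.0, 1.432]
contact_force: [0.5, -0.3, -0.3]
opening: 0.002
grasp_force: 0.0
```

```bash
python3 -m creep '[{"x":1.5,"y":0,"z":0,"rx":0,"ry":0,"rz":0,"hand":0},{"x":1.5,"y":0,"z":0,"rx":0,"ry":0,"rz":0,"hand":0},{"x":0,"y":0,"z":0,"rx":0,"ry":0,"rz":0,"hand":0}]'
python3 -m creep '[{"x":1.5,"y":0,"z":0,"rx":0,"ry":0,"rz":0,"hand":0},{"x":0,"y":0,"z":0,"rx":0,"ry":0,"rz":0,"hand":0}]'
```

```text
clock: 26.65
eef_pos: [546.5, -106.1, 50.0]
tcp_rot: [3.142, -0.0, 1.432]
contact_force: [-0.2, -0.3, -0.6]
opening: 0.001
grasp_force: 0.0
clock: 26.9
eef_pos: [546.6, -105.6, 50.0]
tcp_rot: [3.142, 0.001, 1.432]
contact_force: [-1.0, -6.9, 0.4]
opening: -0.001
grasp_force: 3.7
```

```bash
python3 -m creep '[{"x":-8,"y":0,"z":0,"rx":0,"ry":0,"rz":0,"hand":0},{"x":0,"y":0,"z":-15,"rx":0,"ry":0,"rz":0,"hand":0},{"x":0,"y":0,"z":-30,"rx":0,"ry":0,"rz":0,"hand":0},{"x":0,"y":-5,"z":-25,"rx":0,"ry":0,"rz":0,"hand":0},{"x":20,"y":-8,"z":0,"rx":0,"ry":0,"rz":0,"hand":0},{"x":35,"y":-8,"z":0,"rx":0,"ry":0,"rz":0,"hand":0},{"x":35,"y":-8,"z":0,"rx":0,"ry":0,"rz":0,"hand":0},{"x":32,"y":-8,"z":0,"rx":0,"ry":0,"rz":0,"hand":0},{"x":19,"y":0,"z":0,"rx":0,"ry":0,"rz":0,"hand":0}]'
python3 -m creep '[{"x":0,"y":0,"z":0,"rx":0,"ry":0,"rz":0.174,"hand":0},{"x":0,"y":0,"z":0,"rx":0,"ry":0,"rz":0.175,"hand":0},{"x":0,"y":0,"z":0,"rx":0,"ry":0,"rz":0.175,"hand":0},{"x":0,"y":0,"z":0,"rx":0,"ry":0,"rz":0.175,"hand":0},{"x":0,"y":0,"z":0,"rx":0,"ry":0,"rz":0.175,"hand":0},{"x":0,"y":0,"z":0,"rx":0,"ry":0,"rz":0.175,"hand":0},{"x":0,"y":0,"z":0,"rx":0,"ry":0,"rz":0.175,"hand":0},{"x":0,"y":0,"z":0,"rx":0,"ry":0,"rz":0.175,"hand":0},{"x":0,"y":0,"z":0,"rx":0,"ry":0,"rz":0.172,"hand":0},{"x":0,"y":0,"z":0,"rx":0,"ry":0.157,"rz":0,"hand":0},{"x":0,"y":0,"z":0,"rx":0,"ry":0.157,"rz":0,"hand":0},{"x":0,"y":0,"z":0,"rx":0,"ry":0.157,"rz":0,"hand":0},{"x":0,"y":0,"z":0,"rx":0,"ry":0.157,"rz":0,"hand":0},{"x":0,"y":0,"z":0,"rx":0,"ry":0.157,"rz":0,"hand":0},{"x":0,"y":0,"z":0,"rx":0,"ry":0,"rz":0,"hand":0}]'
cat > st.py <<'E'
from h import *
from scipy.spatial.transform import Rotation as Ro
np.set_printoptions(precision=2,suppress=True)
s=sense();p=s["eef_pos"];tx=np.array([.1378,.9905,0]);ty=np.array([.9905,-.1378,0])
q=p-[517.6,21.6,0];R=Ro.from_euler("xyz",s["tcp_rot"]).as_matrix()
B=np.array([tx,ty,[0,0,1]])
print("board xyz",B@q,"\ntool axes in board frame\n",B@R,"\nq",s["qpos"])
for z in (19,): d=np.array([12,41-z*.707,43+z*.707])-B@q; print("to contact, tool axes",(B@R).T@d)
print("F board",B@s["contact_force"])
E
python3 st.py
```

```text
clock: 28.02
eef_pos: [527.4, 34.2, 119.6]
tcp_rot: [-3.14, -0.0, 1.433]
contact_force: [-0.1, -0.4, 0.3]
opening: 0.004
grasp_force: 0.0
clock: 29.9
eef_pos: [539.8, -2.8, 135.8]
tcp_rot: [3.086, -0.544, -0.123]
contact_force: [-0.5, -0.5, -0.8]
opening: 0.002
grasp_force: 0.0
board xyz [-21.1   25.39 135.82] 
tool axes in board frame
 [[ 0.01 -1.   -0.05]
 [ 0.86 -0.01  0.52]
 [ 0.52  0.05 -0.85]] 
q [ 0.09  0.24  2.27 -1.    0.2   2.75]
to contact, tool axes [-38.81 -36.86  67.36]
F board [-0.52 -0.41 -0.77]
```

The forward lean is running into the wrist singularity (j5≈0.2, j4≈-1, j6≈2.75). I'll lean the hand back over the fence instead, so that the fingers' lower side presses on the near top edge, down and into the fence.

```bash
python3 -m creep '[{"x":0,"y":0,"z":0,"rx":0,"ry":-0.14,"rz":0,"hand":0},{"x":0,"y":0,"z":0,"rx":0,"ry":-0.14,"rz":0,"hand":0},{"x":0,"y":0,"z":0,"rx":0,"ry":-0.14,"rz":0,"hand":0},{"x":0,"y":0,"z":0,"rx":0,"ry":-0.13,"rz":0,"hand":0},{"x":0,"y":0,"z":0,"rx":0,"ry":0,"rz":0,"hand":0}]'
python3 -m creep '[{"x":0,"y":0,"z":0,"rx":0,"ry":-0.157,"rz":0,"hand":0},{"x":0,"y":0,"z":0,"rx":0,"ry":-0.157,"rz":0,"hand":0},{"x":0,"y":0,"z":0,"rx":0,"ry":-0.157,"rz":0,"hand":0},{"x":0,"y":0,"z":0,"rx":0,"ry":-0.157,"rz":0,"hand":0},{"x":0,"y":0,"z":0,"rx":0,"ry":-0.157,"rz":0,"hand":0},{"x":0,"y":0,"z":0,"rx":0,"ry":0,"rz":0,"hand":0}]'
python3 st.py
```

```text
clock: 30.52
eef_pos: [545.3, -14.0, 136.8]
tcp_rot: [3.066, -0.133, -0.165]
contact_force: [-0.1, -0.6, -0.6]
opening: -0.001
grasp_force: 0.0
clock: 31.28
eef_pos: [542.6, -14.8, 133.5]
tcp_rot: [3.044, 0.652, -0.235]
contact_force: [-0.1, -0.1, -0.7]
opening: 0.001
grasp_force: 0.0
board xyz [-32.57  29.76 133.47] 
tool axes in board frame
 [[-0.08 -1.   -0.04]
 [ 0.79 -0.04 -0.61]
 [-0.61  0.08 -0.79]] 
q [-0.04  0.71  1.47  0.02  1.61  1.72]
to contact, tool axes [ 41.62 -50.32  60.52]
F board [-0.13 -0.08 -0.73]
```

```bash
cat >> st.py <<'E'
k=.7071;Rt=np.array([[0,-1,0],[k,0,-k],[-k,0,-k]])
print("rotvec",Ro.from_matrix((B@R).T@Rt).as_rotvec())
E=np.array([8,41,43.]);P=E-Rt@[11,0,6]-20*Rt[:,0]
print("standoff shift, after turn, tool axes",Rt.T@(P-B@q))
E
python3 st.py | tail -2
```

```text
rotvec [ 0.03 -0.13 -0.08]
standoff shift, after turn, tool axes [ 40.92 -40.57  50.02]
```

```bash
python3 -m creep '[{"x":0,"y":0,"z":0,"rx":0.03,"ry":-0.13,"rz":-0.08,"hand":0},{"x":0,"y":-15,"z":0,"rx":0,"ry":0,"rz":0,"hand":0},{"x":0,"y":-18,"z":5,"rx":0,"ry":0,"rz":0,"hand":0},{"x":5,"y":-8,"z":15,"rx":0,"ry":0,"rz":0,"hand":0},{"x":12,"y":0,"z":15,"rx":0,"ry":0,"rz":0,"hand":0},{"x":14,"y":0,"z":10,"rx":0,"ry":0,"rz":0,"hand":0},{"x":10,"y":0,"z":5,"rx":0,"ry":0,"rz":0,"hand":0},{"x":0,"y":0,"z":0,"rx":0,"ry":0,"rz":0,"hand":0}]'
python3 st.py
python3 - <<'E'
from h import *
C=[cv2.cvtColor(grab_frame(n),cv2.COLOR_RGB2BGR) for n in ("scene","wrist")]
cv2.imwrite("pics/m6.png",np.vstack([cv2.resize(C[0][130:260,240:400],(640,520),interpolation=cv2.INTER_CUBIC)[:300],C[1][:300]]))
E
```

```text
clock: 32.28
eef_pos: [542.2, 25.3, 70.9]
tcp_rot: [3.135, 0.786, -0.14]
contact_force: [0.2, 0.8, -0.0]
opening: -0.001
grasp_force: 0.0
board xyz [ 7.05 23.83 70.92] 
tool axes in board frame
 [[-0.   -1.   -0.01]
 [ 0.71  0.   -0.71]
 [-0.71  0.   -0.71]] 
q [-0.01  0.86  1.42  0.09  1.65  1.67]
to contact, tool axes [12.88 -5.01  7.57]
F board [ 0.78  0.07 -0.  ]
rotvec [ 0.01  0.   -0.  ]
standoff shift, after turn, tool axes [ 0.88 -0.95  1.6 ]
```

View pics/m6.png

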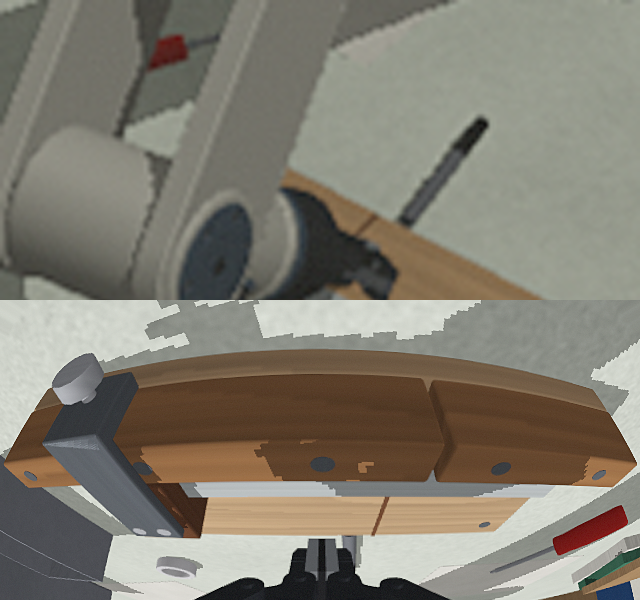

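The wrist view, now from behind the fence, shows the tube along the fence with its end at the stop (column ≈200). The fingers at column 322 are between the stop and the slot (≈380–430), so I'll press along tool +x.

```bash
python3 -m creep '[{"x":6,"y":0,"z":0,"rx":0,"ry":0,"rz":0,"hand":0},{"x":6,"y":0,"z":0,"rx":0,"ry":0,"rz":0,"hand":0},{"x":3,"y":0,"z":0,"rx":0,"ry":0,"rz":0,"hand":0},{"x":2,"y":0,"z":0,"rx":0,"ry":0,"rz":0,"hand":0},{"x":0,"y":0,"z":0,"rx":0,"ry":0,"rz":0,"hand":0}]'
python3 -m creep '[{"x":2,"y":0,"z":0,"rx":0,"ry":0,"rz":0,"hand":0},{"x":1,"y":0,"z":0,"rx":0,"ry":0,"rz":0,"hand":0},{"x":0,"y":0,"z":0,"rx":0,"ry":0,"rz":0,"hand":0}]'
```

```text
clock: 33.0
eef_pos: [554.2, 24.1, 60.0]
tcp_rot: [3.135, 0.784, -0.139]
contact_force: [0.0, -0.2, 0.9]
opening: -0.002
grasp_force: 0.0
clock: 33.38
eef_pos: [556.3, 23.7, 58.0]
tcp_rot: [3.135, 0.784, -0.139]
contact_force: [-0.5, 0.3, 0.8]
opening: -0.004
grasp_force: 0.0
```

```bash
python3 -m creep '[{"x":1,"y":0,"z":0,"rx":0,"ry":0,"rz":0,"hand":0},{"x":1,"y":0,"z":0,"rx":0,"ry":0,"rz":0,"hand":0},{"x":0,"y":0,"z":0,"rx":0,"ry":0,"rz":0,"hand":0}]'
python3 -m creep '[{"x":1,"y":0,"z":0,"rx":0,"ry":0,"rz":0,"hand":0},{"x":1,"y":0,"z":0,"rx":0,"ry":0,"rz":0,"hand":0},{"x":0,"y":0,"z":0,"rx":0,"ry":0,"rz":0,"hand":0}]'
```

```text
clock: 33.75
eef_pos: [557.7, 23.6, 56.5]
tcp_rot: [3.135, 0.784, -0.139]
contact_force: [0.4, 0.6, 0.1]
opening: -0.001
grasp_force: 0.0
clock: 34.12
eef_pos: [558.8, 23.4, 55.4]
tcp_rot: [3.135, 0.785, -0.139]
contact_force: [-2.2, -0.1, 2.7]
opening: -0.001
grasp_force: 1.4
```

Contact has come where predicted (z≈55), with equal down and fence components. I'll press on.

```bash
python3 -m creep '[{"x":1,"y":0,"z":0,"rx":0,"ry":0,"rz":0,"hand":0},{"x":1,"y":0,"z":0,"rx":0,"ry":0,"rz":0,"hand":0},{"x":0,"y":0,"z":0,"rx":0,"ry":0,"rz":0,"hand":0},{"x":0,"y":0,"z":0,"rx":0,"ry":0,"rz":0,"hand":0}]'
python3 st.py | head -1;python3 st.py|grep F
```

```text
clock: 34.62
eef_pos: [559.2, 23.3, 55.1]
tcp_rot: [3.135, 0.788, -0.139]
contact_force: [-5.2, 0.0, 9.3]
opening: -0.0
grasp_force: 5.8
board xyz [ 7.45 40.93 55.07] 
F board [-0.7  -5.2   9.29]
```

```bash
python3 -m creep '[{"x":1,"y":0,"z":-0.3,"rx":0,"ry":0,"rz":0,"hand":0},{"x":1,"y":0,"z":-0.3,"rx":0,"ry":0,"rz":0,"hand":0},{"x":1,"y":0,"z":-0.3,"rx":0,"ry":0,"rz":0,"hand":0},{"x":0,"y":0,"z":0,"rx":0,"ry":0,"rz":0,"hand":0},{"x":0,"y":0,"z":0,"rx":0,"ry":0,"rz":0,"hand":0}]'
python3 st.py | head -1;python3 st.py|grep F
```

```text
clock: 35.25
eef_pos: [559.5, 23.3, 54.9]
tcp_rot: [3.135, 0.795, -0.139]
contact_force: [-14.7, 1.6, 17.6]
opening: 0.003
grasp_force: 11.7
board xyz [ 7.45 41.28 54.87] 
F board [ -0.47 -14.78  17.6 ]
```

```bash
python3 -m creep '[{"x":0.7,"y":0,"z":-0.2,"rx":0,"ry":0,"rz":0,"hand":0},{"x":0,"y":0,"z":0,"rx":0,"ry":0,"rz":0,"hand":0},{"x":0,"y":0,"z":0,"rx":0,"ry":0,"rz":0,"hand":0},{"x":0,"y":0,"z":0,"rx":0,"ry":0,"rz":0,"hand":0},{"x":0,"y":0,"z":0,"rx":0,"ry":0,"rz":0,"hand":0}]'
python3 -c "
from rig import *
print(sense()['contact_force']);print(sign_off())"
```

```text
clock: 35.88
eef_pos: [559.6, 23.3, 54.8]
tcp_rot: [3.135, 0.797, -0.139]
contact_force: [-17.3, 1.6, 19.9]
opening: -0.002
grasp_force: 13.1
[-17.29471724   1.62611233  19.91549277]
the job is handed in; nothing more can be done
None
```

I released the leftover in the scrap tray, butted the long tube against the stop and laid it along the fence, and handed the job in at about 36 s while holding it with a slanting push of about 26 N (17 N into the fence, 20 N down), about 40 mm from the slot; I did not photograph the leftover in the tray or the tube under the final push.

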